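Cure a glue joint: set the lamp selector, hold the enabling paddle

ROBOT

A 6-joint arm with a two-finger parallel gripper is mounted at the origin on the work surface. World frame = base frame: x ahead of the robot, y to its left, z up, the work surface at z = 0. Lengths are in m, angles in rad, forces in N, time in s.
With the tool pointing down it reaches from about 0.375 to 0.9 m from the base axis. Payload 3.1 kg.
Tool frame: the origin (TCP) lies at the very end of the fingers, on their centre line; the grasp point (between the pads) lies ctrl.grasp_offset behind it (ctrl.grasp_offset is the distance from the TCP to the grasp point, in m); z points along the fingers, y is the direction in which the jaws open and shut (so a half turn about z gives the same grasp; the last joint's range is limited). The gripper opens to 85 mm and grips with 20 to 120 N. Pads are 22 mm wide; open, the fingers measure 114 mm over their backs; the gripper's body (76 mm by 85 mm) begins 54 mm behind the grasp point. The pads swing forward as they close: fully open they stand 13 mm farther back than shut.
Start: joints at [-1.413, 0.527, 1.433, -0, 1.181, -0.178], TCP at [0.206, -0.59, 0.231] pointing down, gripper open.
Joint ranges: [-3.08, 3.08], [-0.75, 2.2], [0.22, 2.44], [-1.43, 4.57], [0, 2.65], [-2.85, 2.85]. Speed limits (rad/s): [2.79, 2.79, 3.14, 3.14, 3.14, 3.14].

INTERFACE

Orientations are given as a unit quaternion [x, y, z, w].
In Python, from cell import ctrl, fingers, imaging, telemetry gives the robot as it stands. Calls block until the motion is done:
- ctrl.move_to(position, orientation): joint-space move of the TCP to a pose.
- ctrl.move_linear(position, rot=None, v=0.15): straight line of the TCP; rot=None keeps the orientation; v is the mean speed in m/s.
- ctrl.move_joints(angles): joint-space move.
- fingers.command_gripper(opening, strength=None): finger opening in m; strength is the grip in N (None keeps the last); returns when the fingers have stopped.
- ctrl.sleep(seconds).
- ctrl.ik(position, orientation): joint angles nearest the present ones, or None.
- imaging.capture(name): name is "side" or "top" or "wrist"; returns the picture (400x640x3 uint8, red, green, blue); there is no depth.
- imaging.get_calibration(name): a dict with "vfov" (degrees; the focal length in pixels is half the picture's height over the tangent of half this angle, whatever the lens; pixels are square), "cx", "cy" (the principal point, pixels), "R" (3x3) and "t" (3): a world point X has camera coordinates R X + t. Camera axes: x right, y down, z forward; pixel columns grow to the right and rows downward; lengths in m; the calibration is good to about 2 mm. The wrist camera is an equidistant fisheye: a pixel r from the principal point sees the ray r / f radians off the axis. A picture is of the moment at which its call begins: read the wrist's pose just before it. get_calibration takes no time and is no camera call; for the wrist camera it gives the pose at the moment of the call.
A pose or a line that the arm cannot do raises ctrl.IKError and nothing moves.
- ctrl.finish_job(): hands the job in, once; it reports no verdict.
Readings, each from a call of its own:
- telemetry.read_clock(): time.
- telemetry.read_qpos(): joint angles.
- telemetry.read_dq(): joint speeds.
- telemetry.read_joint_torque(): joint torques, N m.
- telemetry.read_position(): TCP position.
- telemetry.read_ee_rot(): TCP orientation.
- telemetry.read_contact_force(): force on the tool from outside, world axes, zero at the start.
- telemetry.read_moment(): the same for the moment, N m.
- telemetry.read_grip_width(): finger opening in m.
Only numpy, scipy, OpenCV 4.12 (cv2) and the standard library are available. Lean on these libraries where they do the work, as an engineer would, in place of code of your own. Each camera call takes 0.05 s, during which the arm holds its last target. There are 200 camera calls.

TASK

Cure the glue on the wooden star under the lamp: turn the selector on the lamp's control box to the three-dot mark and let go of it, then press the hand paddle down half-way, until its pad is level with the tops of the two short guide posts, and finish while still holding it there with the fingers. Leave the paddle alone until the selector is set, never push the paddle on down towards its bottom stop, and do not disturb the spool, the pliers or the glue bottle.

Things in the scene. Friction and masses are not known exactly. Their poses are not given: they have to be found in the camera images.
- control_box: Fixed grey box, 160 (x) x 170 x 55 mm high; origin at the centre of its underside, z up. The selector's vertical axis lies at x = +22 mm. White marks on top, 42 to 72 mm from that axis: a bar (off), then clockwise from above rows of 1, 2, 3 and 4 dots, 0.5 rad apart; two dots lie straight to -x of the axis, three dots 0.5 rad clockwise of that.
- dial (a joint): Selector angle in rad, growing as it turns clockwise seen from above: 0 off (bar), 0.5 one dot, 1.0 two dots, 1.5 three dots, 2.0 four dots; end stops at 0 and 2.0. Detents pull it to the nearest mark with up to 0.05 N m. It starts at one of off, one dot or two dots.
- dial_grip (a point): On the selector's vertical axis, 87 mm above the table, at the height to grip. The black selector has an upright bar 48 mm long, 14 mm wide, its top 10 mm above this point, on a 50 mm disc whose top is 20 mm below this point. The frame turns with it: x along the bar, white pointer line on the -x half, z up.
- paddle_unit: Fixed base of the paddle, an aluminium plate 210 (x) x 100 x 12 mm; origin at the centre of its underside, z up. The paddle's hinge lies along y at x = +70 mm, 78 mm up, between two grey cheeks 88 mm high. Two round guide posts 12 mm thick stand at x = -50, y = +-40 mm, tops 62 mm above the table.
- paddle (a joint): Paddle swing about its hinge in rad: 0 released (up), 0.13 half-way (pad level with the posts' tops), 0.26 bottom stop. Sprung back to 0: pushing at the pad takes about 4 N to start, 6 N half-way, 9 N at the bottom.
- paddle_pad (a point): Centre of the upper face of the paddle's black rubber pad, 50 (along x) x 52 mm, 12 mm thick, at the paddle's free end 120 mm from the hinge. Released, it is 78 mm above the table; half-way 62 mm; at the bottom stop 47 mm. The frame tips with the paddle; released its z is up and x points from the pad to the hinge.
- spool_mid (a point): Loose wooden spool standing upright, 60 mm diameter, 50 mm high, not to be disturbed; point at its centre.
- pliers_mid (a point): Loose pliers lying flat, about 155 mm long, 60 mm wide, 14 mm high, along their x; not to be disturbed; point near the pivot, 7 mm up.
- glue_mid (a point): Loose white glue bottle standing, 40 mm diameter, 100 mm high, not to be disturbed; point at its centre.

How it is judged:
By the outcome, as a careful person would: the job done as asked, in the order asked, and still so for the second after the job is handed in, while the arm keeps its last pose, push and grip.
It also fails if it takes over 58 s, if anything falls off the work surface, if the arm or the gripper's body presses on something with over 40 N, if the wrist force passes 120 N, or if a joint passes its speed limit or range.

## Working session

There is one attempt and no reset: what is moved stays moved. The work goes in short steps, each a Python script; the robot and the scene stay as the last script left them, time stands still between calls to the robot, and variables do not carry over. Pictures are saved under pics/ and viewed, about 8 in all and at most 12, crops included, and the job is handed in when it is done.

```bash
mkdir -p pics && cat > h.py <<'E'
import numpy as np, cv2
from cell import ctrl, fingers, imaging, telemetry
def snap(n,f):
    c=imaging.get_calibration(n); im=imaging.capture(n)
    cv2.imwrite('pics/'+f+'.png',cv2.cvtColor(im,cv2.COLOR_RGB2BGR)); return im,c
def ray(c,u,v,fish=False):
    f=200/np.tan(np.radians(c['vfov'])/2); R=np.array(c['R']); t=np.array(c['t'])
    a=np.array([u-c['cx'],v-c['cy']])
    if fish:
        r=np.hypot(*a); th=r/f; d=np.array([*(a/max(r,1e-9)*np.sin(th)),np.cos(th)])
    else: d=np.array([*(a/f),1.])
    return -R.T@t, R.T@d
def onz(c,u,v,z,fish=False):
    o,d=ray(c,u,v,fish); return o+d*(z-o[2])/d[2]
def proj(c,X):
    f=200/np.tan(np.radians(c['vfov'])/2); p=np.array(c['R'])@X+c['t']; return f*p[:2]/p[2]+[c['cx'],c['cy']]
E
python3 - <<'E'
from h import *
import pickle
cal={}
ims=[]
for n in ('top','side'):
    im,c=snap(n,n+'0'); cal[n]=c; print(n,c['vfov'],c['cx'],c['cy'],-np.array(c['R']).T@c['t'],np.round(c['R'],3).tolist())
pickle.dump(cal,open('cal.pkl','wb'))
print(telemetry.read_clock(),ctrl.grasp_offset,telemetry.read_ee_rot(),telemetry.read_grip_width())
E
```

```text
top 49.08560488954372 320.9275545383935 206.0208956138212 [0.39779849 0.00489418 0.97430707] [[0.025, -1.0, 0.007], [-0.98, -0.026, -0.198], [0.198, -0.002, -0.98]]
side 50.71911002329564 321.38899071674376 198.42236809430847 [ 0.49660793 -0.5245718   0.67694539] [[0.994, -0.112, -0.018], [-0.096, -0.747, -0.658], [0.06, 0.656, -0.753]]
0.1 0.0187 [ 9.85940016e-01  1.67096773e-01  1.91008310e-05 -9.75807052e-04] 0.08535315488520244
```

View pics/top0.png

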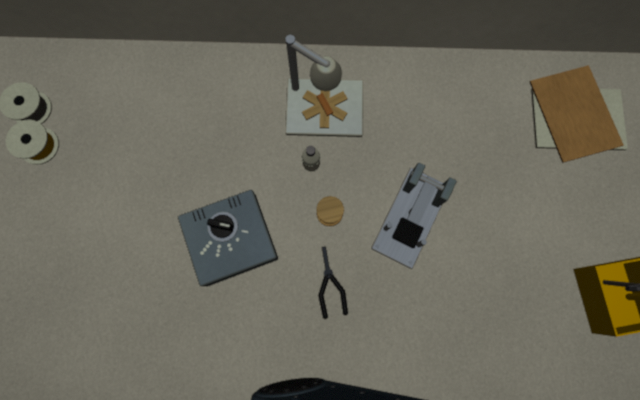

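View pics/side0.png

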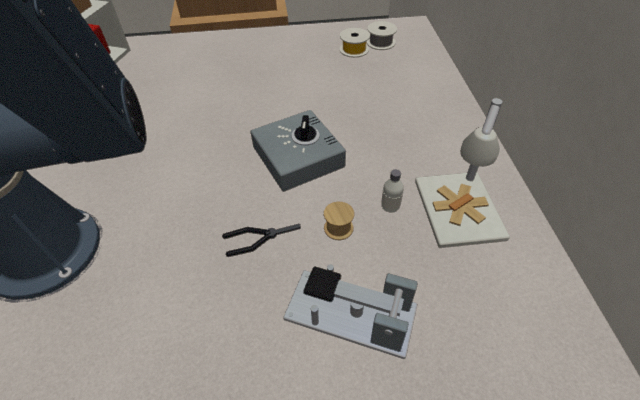

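The top view shows the box at about (228,238) with its selector at (221,226). The paddle is at (415,215) with its pad at (408,233). The spool is at (330,211), the pliers at (328,280) and the bottle at (311,158). Next I'll enlarge the box and the paddle.

```bash
python3 - <<'E'
import cv2,numpy as np
im=cv2.imread('pics/top0.png')
a=cv2.resize(im[185:290,172:282],None,fx=5,fy=5,interpolation=cv2.INTER_CUBIC)[:525]
b=cv2.resize(im[155:275,365:465],None,fx=4,fy=4,interpolation=cv2.INTER_CUBIC)
b=b[:480]
o=np.zeros((525,800,3),np.uint8); o[:a.shape[0],:400]=cv2.resize(im[185:285,176:282],None,fx=3.77,fy=3.77,interpolation=cv2.INTER_CUBIC)[:525,:400].copy() if 0 else 0
a=cv2.resize(im[190:290,177:277],None,fx=4,fy=4,interpolation=cv2.INTER_CUBIC)
o[:400,:400]=a; o[:480,400:800]=b
cv2.imwrite('pics/crop1.png',np.clip(o*1.6,0,255).astype(np.uint8))
E
```

```text
(no output)
```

View pics/crop1.png

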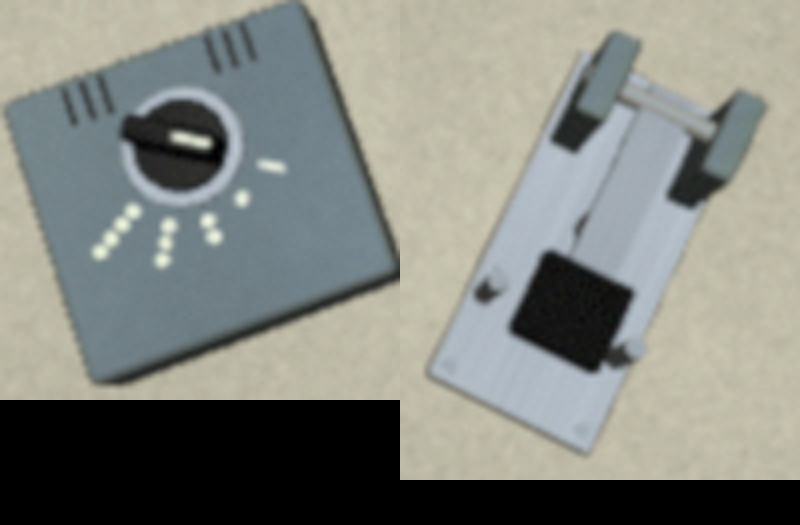

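The crop shows the pointer line on the off bar, so the dial is at 0 and needs +1.5 rad. It also gives the box-top corners, the dots and the pad corners. Next I'll cast rays through them.

```bash
python3 - <<'E'
from h import *
import pickle
cal=pickle.load(open('cal.pkl','rb')); c=cal['top']
A=lambda p,z: onz(c,p[0]/4+177-.4,p[1]/4+190-.4,z)
B=lambda p,z: onz(c,(p[0]-400)/4+365-.4,p[1]/4+155-.4,z)
bc=np.array([A(p,.055) for p in [(8,103),(300,2),(398,270),(97,382)]])
print('box',bc.round(3).tolist(),np.linalg.norm(bc-np.roll(bc,-1,0),axis=1).round(3)); ctr=bc.mean(0)
ax=(bc[0]+bc[1]-bc[2]-bc[3]); yaw=np.arctan2(ax[1],ax[0]); x=np.array([np.cos(yaw),np.sin(yaw)])
print('c',ctr,'yaw',yaw,'dial',ctr[:2]+.022*x,'ring',A((181,147),.062),'disc',A((178,145),.067))
dots={'off':(272,166),'1':(242,199),'2':(211,229),'3':(166,243),'4':(117,232)}
g=ctr[:2]+.022*x
for k,p in dots.items():
    d=A(p,.055)[:2]-g; print(k,np.hypot(*d).round(4),((np.arctan2(d[1],d[0])-yaw-np.pi)%(2*np.pi)).round(3))
d=A((211,142),.097)-A((172,136),.097); print('pointer',((np.arctan2(d[1],d[0])-yaw-np.pi+np.pi)%(2*np.pi)-np.pi), A((211,142),.097),A((172,136),.097))
pc=np.array([B(p,.078) for p in [(548,250),(634,290),(597,372),(510,327)]])
print('pad',pc.mean(0),np.linalg.norm(pc-np.roll(pc,-1,0),axis=1).round(3))
ax=(pc[0]+pc[1]-pc[2]-pc[3]); print('pad yaw',np.arctan2(ax[1],ax[0]))
bl=[B(p,.012) for p in [(430,375),(587,453)]];ck=[B(p,.088) for p in [(625,35),(750,95)]]
posts=[B(p,.062) for p in [(497,281),(634,348)]]
print('plate',bl,'posts',posts,np.linalg.norm(posts[0]-posts[1]))
e=bl[0]-bl[1]; yaw2=np.arctan2(e[1],e[0])-np.pi/2; print('yaw2',yaw2); y=yaw2
m=(bl[0]+bl[1])/2; print('pad from plate',m[:2]+.055*np.array([np.cos(y),np.sin(y)]))
m=(posts[0]+posts[1])/2; print('from posts', m)
for n,z,u,v in [('spool',.05,330,208),('pl',.01,328,275),('glue',.1,310,150)]: print(n,onz(c,u,v,z))
s=cal['side']
print('side proj dial',proj(s,np.array([*g,.097])),'pad',proj(s,pc.mean(0)))
E
```

```text
box [[0.555, 0.305, 0.055], [0.614, 0.153, 0.055], [0.472, 0.094, 0.055], [0.41, 0.246, 0.055]] [0.163 0.154 0.164 0.156]
c [0.51291122 0.19967609 0.055     ] yaw 0.3897153714709407 dial [0.53326159 0.20803444] ring [0.5327801  0.21010137 0.062     ] disc [0.53305502 0.21061491 0.067     ]
off 0.0458 0.998
1 0.0401 0.468
2 0.0451 6.235
3 0.051 5.737
4 0.0566 5.249
pointer 1.0532072916599136 [0.53054252 0.18726554 0.097     ] [0.53310079 0.2071626  0.097     ]
pad [ 0.52853124 -0.17743469  0.078     ] [0.049 0.047 0.05  0.045]
pad yaw -0.4451839228753678
plate [array([ 0.49981459, -0.11200384,  0.012     ]), array([ 0.45939231, -0.19777624,  0.012     ])] posts [array([ 0.54501534, -0.14119711,  0.062     ]), array([ 0.5113724 , -0.21276316,  0.062     ])] 0.07907936976433178
yaw2 -0.4404036648387979
pad from plate [ 0.52935533 -0.17833679]
from posts [ 0.52819387 -0.17698014  0.062     ]
spool [ 0.58036574 -0.01664183  0.05      ]
pl [ 0.43951715 -0.0162742   0.01      ]
glue [0.69291445 0.02885119 0.1       ]
side proj dial [305.30740407 120.83517963] pad [323.69148365 280.19759923]
```

```bash
cat >> h.py <<'E'
from scipy.spatial.transform import Rotation as Ro
def down(a):
    y=np.array([np.cos(a),np.sin(a),0]); z=np.array([0,0,-1.]); return Ro.from_matrix(np.c_[np.cross(y,z),y,z]).as_quat()
E
python3 - <<'E'
from h import *
for a in (-.18,-.18+np.pi,-1.68,-1.68+np.pi): 
    q=ctrl.ik([.533,.209,.2],down(a)); print(a,None if q is None else np.round(q,3))
a=-.18
q=[ctrl.ik([.533,.209,.2],down(b)) for b in (-.18,-1.68)]; p=[ctrl.ik([.533,.209,.2],down(b+np.pi)) for b in (-.18,-1.68)]
if p[0] is not None and p[1] is not None and max(abs(p[0][5]),abs(p[1][5]))<2.7 : a+=np.pi*(q[0] is None or q[1] is None or max(abs(q[0][5]),abs(q[1][5]))>2.7)
print('use',a)
ctrl.move_to([.533,.209,.20],down(a)); fingers.command_gripper(.05,40)
im,c=snap('wrist','w1'); import pickle; pickle.dump(c,open('w1.pkl','wb'))
print(telemetry.read_position(),telemetry.read_qpos().round(3) if hasattr(telemetry.read_qpos(),'round') else telemetry.read_qpos(),telemetry.read_clock(),c['vfov'],-np.array(c['R']).T@c['t'])
E
```

```text
-0.18 [ 0.179  0.496  1.599 -0.     1.047  0.359]
2.961592653589793 [ 0.179  0.496  1.599 -0.     1.047 -2.783]
-1.68 [ 0.179  0.496  1.599 -0.     1.047  1.859]
1.4615926535897932 [ 0.179  0.496  1.599 -0.     1.047 -1.283]
use -0.18
[0.53302294 0.20895872 0.20000414] [ 0.179  0.496  1.599 -0.     1.047  0.359] 3.625 65.70646984690485 [0.5453473  0.27606213 0.3431505 ]
```

View pics/w1.png

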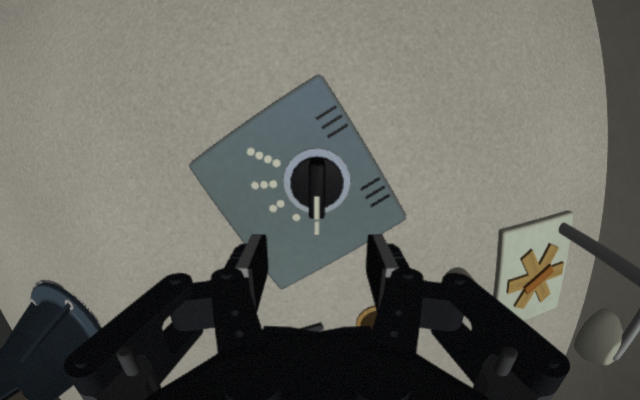

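The wrist view shows the bar upright in the image and square to the jaws. The dial ring is centred near (317,181), with the pointer on the off bar.

```bash
python3 - <<'E'
from h import *
import pickle
c=pickle.load(open('w1.pkl','rb')); im=cv2.imread('pics/w1.png')
hsv=cv2.cvtColor(im,cv2.COLOR_BGR2HSV)
sub=im[140:225,270:365].astype(int); m=((sub.min(2)>130)).astype(np.uint8)
cs,_=cv2.findContours(m,cv2.RETR_EXTERNAL,cv2.CHAIN_APPROX_NONE); k=max(cs,key=cv2.contourArea); e=cv2.fitEllipse(k); print(e)
u,v=e[0][0]+270,e[0][1]+140
for z in(.055,.06): print(onz(c,u,v,z,True))
print('pointer x',onz(c,317,197,.097,True),onz(c,317,217,.097,True))
print('bar top far/near',onz(c,317,157,.097,True),onz(c,317,218,.097,True))
print('dots',[onz(c,*p,.055,True).round(4).tolist() for p in [(317,228),(296,217),(277,206),(264,185),(264,158)]])
E
```

```text
((46.44186019897461, 41.203128814697266), (59.87820816040039, 61.3032112121582), 91.99610137939453)
[0.53283505 0.2076197  0.055     ]
[0.53305216 0.20880732 0.06      ]
pointer x [0.53268981 0.20426775 0.097     ] [0.52952106 0.18690238 0.097     ]
bar top far/near [0.53870376 0.23720876 0.097     ] [0.52935891 0.18601363 0.097     ]
dots [[0.5247, 0.1601, 0.055], [0.5063, 0.1754, 0.055], [0.4901, 0.19, 0.055], [0.4822, 0.2132, 0.055], [0.488, 0.239, 0.055]]
```

```bash
python3 - <<'E'
from h import *
F=lambda s:print(s,np.round(telemetry.read_contact_force(),1),np.round(telemetry.read_moment(),2),round(telemetry.read_grip_width(),4),np.round(telemetry.read_position(),4),telemetry.read_clock())
ctrl.move_linear([.533,.2088,.073],v=.1); F('down')
fingers.command_gripper(.0,30); F('grip')
q=np.array(telemetry.read_qpos()); 
for k in range(3):
    q[5]+=.5; ctrl.move_joints(q); F('turn')
ctrl.sleep(.2)
fingers.command_gripper(.05,30); F('rel')
ctrl.move_linear([.533,.2088,.2],v=.15)
snap('wrist','w2'); im,_=snap('top','top2')
a=cv2.imread('pics/top2.png')[190:290,177:277]; cv2.imwrite('pics/w2b.png',np.hstack([cv2.imread('pics/w2.png')[60:360,170:470],cv2.resize(a,(300,300))]))
E
```

```text
down [-0.1 -0.5  0.1] [-0.01 -0.02  0.05] 0.0499 [0.5335 0.2089 0.0736] 5.0417
grip [-1.2  0.4  4.6] [0.05 0.22 0.01] 0.013 [0.533  0.2089 0.0735] 5.45
turn [-1.3  1.9  2.6] [0.09 0.28 0.03] 0.0132 [0.5326 0.209  0.0736] 6.0
turn [-3.8  2.6  4.5] [0.44 0.43 0.03] 0.0133 [0.5324 0.2093 0.0736] 6.55
turn [-2.8  4.8  2.6] [0.69 0.54 0.02] 0.0137 [0.5324 0.2096 0.0736] 7.1
rel [-0.2  0.9 -0.1] [ 0.   -0.02  0.02] 0.0495 [0.5333 0.2086 0.0734] 7.7417
```

View pics/w2b.png

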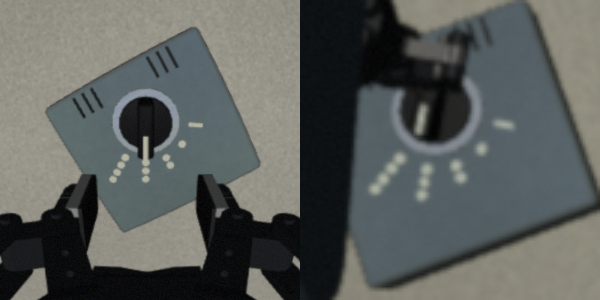

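The pointer now sits on the three-dot row in both views and the dial is released. Next is the paddle.

```bash
python3 - <<'E'
from h import *
F=lambda s:print(s,np.round(telemetry.read_contact_force(),2),np.round(telemetry.read_position(),4),telemetry.read_clock())
yaw=-.443; xd=np.array([np.cos(yaw),np.sin(yaw),0]); t=.13
z=np.sin(t)*xd-[0,0,np.cos(t)]
fingers.command_gripper(0,30)
cand=[]
for s in (1,-1):
    y=s*np.array([-np.sin(yaw),np.cos(yaw),0]); r=Ro.from_matrix(np.c_[np.cross(y,z),y,z]).as_quat()
    q=ctrl.ik([.529,-.1775,.2],r)
    if q is not None: cand.append((abs(q[5]),r)); print(np.round(q,2))
r=min(cand,key=lambda c:c[0])[1]; np.save('r.npy',r)
P=np.array([.529,-.1775,0])+.001*xd
ctrl.move_to(P+[0,0,.2],r); F('above')
ctrl.move_linear(P+[0,0,.095],v=.1); ctrl.sleep(.3); F('near'); w0=np.array(telemetry.read_contact_force())
for h in np.arange(.084,.0695,-.002):
    ctrl.move_linear(P+[0,0,h],v=.03); ctrl.sleep(.1); F(round(h,4))
im,c=snap('side','s3'); a=im[240:360,260:440]
cv2.imwrite('pics/s3c.png',cv2.cvtColor(cv2.resize(a,None,fx=4,fy=4,interpolation=cv2.INTER_CUBIC),cv2.COLOR_RGB2BGR))
E
```

```text
[-0.53  0.43  1.73  0.02  0.85 -1.67]
[-0.53  0.43  1.73  0.02  0.85  1.47]
above [-0.87 -0.06 -0.56] [ 0.5301 -0.177   0.2   ] 10.8
near [0.72 0.1  0.13] [ 0.5301 -0.178   0.0954] 12.3
0.084 [-0.56 -0.75  0.76] [ 0.5299 -0.1779  0.0839] 12.9167
0.082 [-0.3  -1.    0.08] [ 0.5299 -0.1779  0.082 ] 13.2667
0.08 [-0.23  0.14  0.83] [ 0.5299 -0.1779  0.0799] 13.6167
0.078 [-0.53 -0.05  3.61] [ 0.5302 -0.1781  0.0783] 13.9667
0.076 [0.54 0.79 3.26] [ 0.5302 -0.1781  0.0761] 14.3167
0.074 [0.35 0.76 3.4 ] [ 0.5302 -0.1781  0.0741] 14.6667
0.072 [ 0.67 -0.45  3.03] [ 0.5303 -0.1781  0.0721] 15.0167
0.07 [2.41 0.09 4.77] [ 0.5304 -0.1782  0.0702] 15.3667
```

View pics/s3c.png

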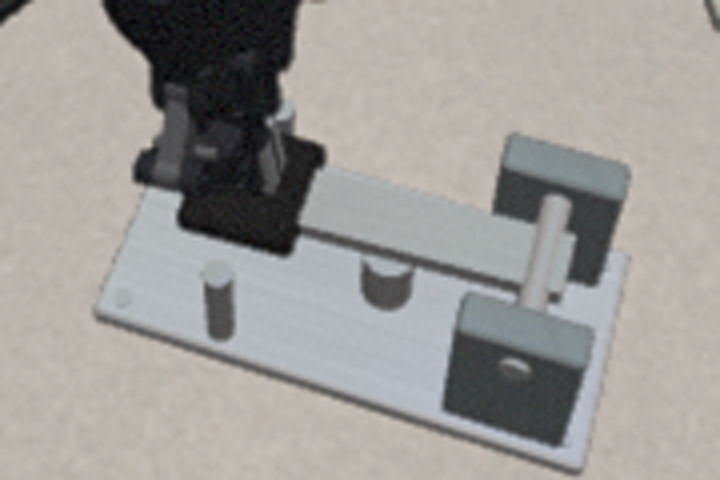

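Contact came at about 78 mm, as it should, with the fingertips central on the pad. Next I'll press to 62 mm.

```bash
python3 - <<'E'
from h import *
F=lambda s:print(s,np.round(telemetry.read_contact_force(),2),np.round(telemetry.read_position(),4),telemetry.read_clock())
yaw=-.443; P=np.array([.529,-.1775,0])+.001*np.array([np.cos(yaw),np.sin(yaw),0])
for h in (.068,.066,.064,.0622):
    ctrl.move_linear(P+[0,0,h],v=.02); ctrl.sleep(.2); F(h)
ctrl.sleep(.5); fs=[]
for _ in range(10): ctrl.sleep(.05); fs.append(telemetry.read_contact_force())
print('mean',np.mean(fs,0)); F('end')
snap('top','t4'); im,c=snap('side','s4')
a=cv2.resize(im[240:340,260:410],None,fx=4,fy=4,interpolation=cv2.INTER_CUBIC)
b=cv2.imread('pics/t4.png'); print(b.shape)
cv2.imwrite('pics/s4c.png',cv2.cvtColor(a,cv2.COLOR_RGB2BGR))
E
```

```text
0.068 [3.1  0.93 5.5 ] [ 0.5304 -0.1782  0.0683] 15.8667
0.066 [ 2.3  -0.18  5.24] [ 0.5301 -0.1781  0.0662] 16.3167
0.064 [ 1.36 -0.96  6.  ] [ 0.5302 -0.1781  0.0643] 16.7667
0.0622 [ 3.01 -1.55  6.33] [ 0.5303 -0.1782  0.0626] 17.2167
mean [ 2.81450844 -0.84553197  6.0721088 ]
end [ 2.29 -1.04  6.24] [ 0.5303 -0.1783  0.0626] 18.2167
(400, 640, 3)
```

View pics/s4c.png

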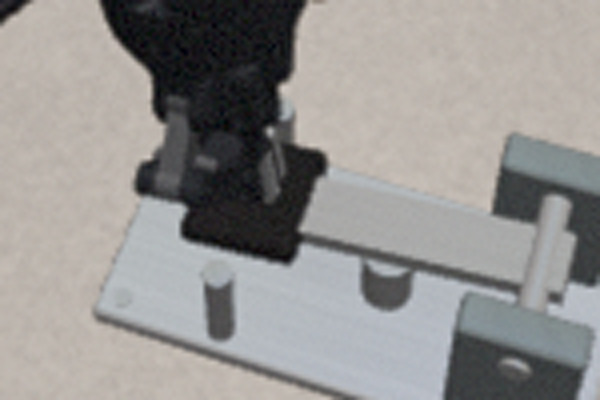

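View pics/t4.png

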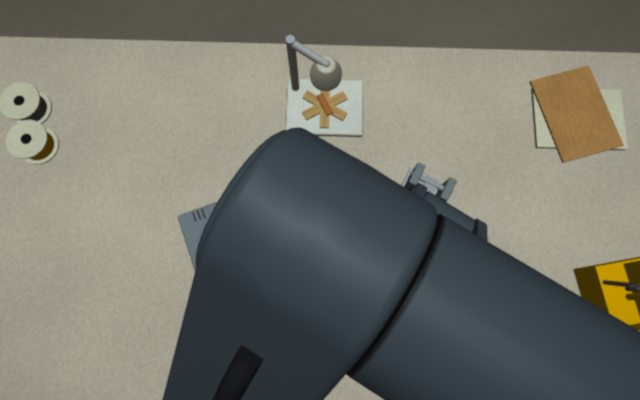

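```bash
python3 - <<'E'
from h import *
import pickle
c=pickle.load(open('cal.pkl','rb'))['side']
yaw=-.443; R=Ro.from_euler('z',yaw).as_matrix(); H=np.array([.5285,-.1772,.078])+R@[.12,0,0]
def P(t,x,y,z): return proj(c,H+R@(Ro.from_euler('y',-t).as_matrix()@[x-.12,y,z]))
for t in (0,.1,.13,.16): print(t,[P(t,x,-.026,-.012).round(1).tolist() for x in(-.025,.025)])
def edge(f):
    g=cv2.imread(f'pics/{f}.png').max(2).astype(float); o=[]
    for u in (312,316,320,324,328):
        col=cv2.resize(g[270:320,u:u+1],(1,500),interpolation=cv2.INTER_LINEAR)[:,0]
        o.append(270+np.where(col<60)[0].max()/10-.45)
    return np.round(o,1)
for f in('side0','s3','s4'): print(f,edge(f))
for t in (0,.065,.13): 
    a,b=P(t,-.025,-.026,-.012),P(t,.025,-.026,-.012); print(t,np.round(np.interp([312,316,320,324,328],[a[0],b[0]],[a[1],b[1]]),1))
a,b=cv2.imread('pics/side0.png').astype(int),cv2.imread('pics/s4.png').astype(int)
for n,(x0,y0,x1,y1) in dict(spool=(315,195,365,245),glue=(378,165,410,218),pliers=(215,218,305,260)).items(): print(n,np.abs(a-b)[y0:y1,x0:x1].mean())
E
```

```text
0 [[303.9, 293.1], [333.4, 302.1]]
0.1 [[305.4, 297.7], [334.4, 305.2]]
0.13 [[306.0, 299.1], [334.8, 306.1]]
0.16 [[306.7, 300.5], [335.3, 307.0]]
side0 [295.7 297.  298.  299.4 300.4]
s3 [298.2 299.2 300.2 301.4 302.4]
s4 [300.4 301.4 302.4 303.4 304.4]
0 [295.6 296.8 298.  299.2 300.4]
0.065 [298.1 299.2 300.3 301.3 302.4]
0.13 [300.6 301.6 302.5 303.5 304.4]
spool 45.4648
glue 18.847680817610062
pliers 36.40564373897707
```

The pad edge in the image matches the half-way prediction to within 0.2 px. The difference over the loose objects is large, probably because the arm covers them, so I'll check that before handing in.

View pics/s4.png

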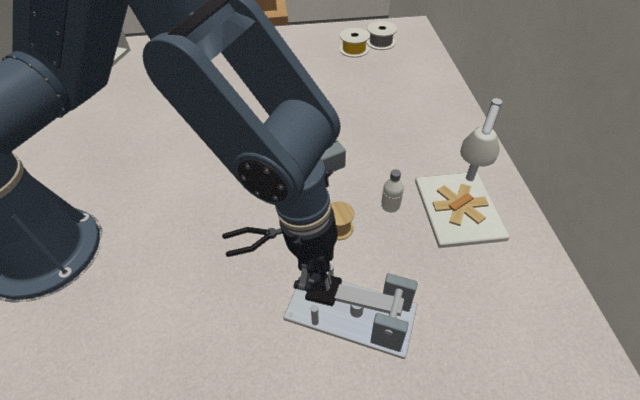

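```bash
python3 - <<'E'
from h import *
im,c=snap('wrist','w5'); print(telemetry.read_position(),telemetry.read_contact_force())
E
```

```text
[ 0.53033409 -0.17823473  0.06261839] [ 3.12602329 -1.49657844  5.99906835]
```

View pics/w5.png

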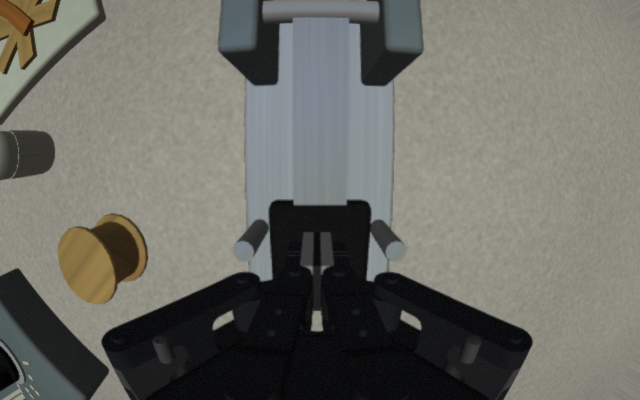

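The side view shows the spool, bottle and pliers standing where they were, partly hidden by the arm. The wrist view shows the shut fingers central on the pad, between the two posts. I'm handing in.

```bash
python3 -c "
from h import *
print(telemetry.read_clock()); ctrl.finish_job()"
```

```text
18.3667
the job is handed in; nothing more can be done
```

The job is handed in at 18.4 s: the selector is on three dots and the fingers are holding the paddle half-way down.

- **Selector:** I turned it from off to three dots in one grip and let go. A wrist picture and a top picture taken afterwards both show the pointer on the three-dot row.
- **Paddle:** I only touched it after that, pressing with shut fingers to a tool height of 62.6 mm, with an upward force of about 6.1 N. The pad's edge in the side picture matched the half-way prediction to within about 0.2 px, or roughly 0.13 rad.
- **Loose things:** An automatic before-and-after comparison of the spool, pliers and bottle showed large differences because the arm was in the way, so it proved nothing. By eye they stand where they were: the bottle is in full view, the spool and pliers partly hidden.
- **Not re-checked:** I did not look at the selector again while pressing the paddle, because the arm hid it in the top and side views.

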